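# Set the indexer dial to its pointer with the setting key

## Robot

A 6-joint arm with a two-finger parallel gripper is mounted at the origin on a cart in front of the work surface, level with it; the furniture and walls round the work are solid. World frame = base frame: x ahead of the robot, y to its left, z up, the work surface at z = 0. Lengths are in mm, angles in degrees, forces in N, time in s.
With the tool pointing down it reaches from about 350 to 850 mm from the base axis. Payload 8.1 kg.
Tool frame: the origin (TCP) lies at the very end of the fingers, on their centre line; the grasp point (between the pads) lies 19 mm behind it (r.grip_point_offset is the distance from the TCP to the grasp point, in mm); z points along the fingers, y is the line along which they close (so a half turn about z gives the same grasp; the last joint's range is limited). The gripper opens to 85 mm and grips with 20 to 120 N. Pads are 22 mm wide; open, the fingers measure 114 mm over their backs; the gripper's body (76 mm by 85 mm) begins 54 mm behind the grasp point. The pads swing forward as they close: fully open they stand 13 mm farther back than shut.
Start: joints at [-69.924, 7.471, 85.268, -0, 87.261, -4.893], TCP at [253.301, -543.915, 199.992] pointing down, gripper open.
Joint ranges: [-169.43, 169.43], [-51.17, 129.36], [1.28, 143.12], [-76.62, 256.62], [0, 156.53], [-152.29, 152.29]. Speed limits (degrees/s): [136.94, 136.94, 159.86, 180, 180, 180].

## Interface

Orientations are given as [roll, pitch, yaw] about the fixed x, y, z axes, in that order (R = Rz(yaw) Ry(pitch) Rx(roll)).
In Python, from bench import status, eyes, r gives the robot as it stands.
- The arm moves only by the shell command python3 -m handwheel 'ROWS' [FORCE]. ROWS is a JSON object whose one key "series" holds a list that holds one entry, the list of rows, each a list of 7 numbers: the shift along the tool's x, y, z in cm, then the turn, a rotation vector about the tool's x, y, z in rad, then the opening, from 0 (shut) to 1 (fully open). In form: {"series": [[[tx, ty, tz, rx, ry, rz, claw], ...]]}. A call has 1 to 12 rows; each row is the pose to reach, as a shift and turn from the pose commanded when the call began, along the tool's axes at that moment; what a row does not reach only later rows make up. A row lasts 1/8 s, in which the tool goes at most 62.5 mm and 10.7 degrees, less where a joint would pass 70% of its speed; a pose out of reach is approached as far as the arm can. A call with a gripper value outside its range is refused whole. The fingers move at their own pace and stop on an object; FORCE is the grip in N (left out, the last holds). Time passes only in rows, so rows that repeat a pose let the fingers close. It gives the time, the measured TCP pose, the force, the opening and the grip force at its end, in the units of the state.
- status.sense(): the state, without advancing time (a new reading comes with each control period).
- eyes.snapshot(name): name is "side" or "top" or "wrist"; returns a dict with "img" (420x560x3 uint8, red, green, blue), "mtx" (3x3 intrinsics, pixels), "k1" (the pictures are not rectified: a ray, as slopes to the right and down, at radius r is drawn at 1 + k1 r^2 times it, then the intrinsics apply), "R" (3x3) and "t" (3): a world point X has camera coordinates R X + t. Camera axes: x right, y down, z forward; pixel columns grow to the right and rows downward; lengths in mm; the calibration is good to about 2 mm. A picture is of the moment at which its call begins. There is no depth.
- r.hand_in(): hands the job in; it is judged then, once.
The state is a dict: "time": time; "joint_pos": joint angles; "qd": joint speeds; "joint_efforts": joint torques, N m; "tool_pos": TCP position; "tcp_rot": TCP orientation; "ft_force": force on the tool from outside, world axes, zero at the start; "wrist_torque": the same for the moment, N m; "finger_gap": finger opening in mm; "grip_force": force on a finger pad.
Only numpy, scipy, OpenCV 4.12 (cv2) and the standard library are available. Lean on these libraries where they do the work, as an engineer would, in place of code of your own. Each camera call takes 0.05 s, during which the arm holds its last target. There are 200 camera calls.

## Task

Take the setting key out of its blue block, put its pin into the dark collar on the indexer's dial, and with the key swing the dial round until the dial's red line points exactly at the yellow pointer. Then lift the key out and put it back in its block, upright and fully home. Turn the dial with the key only, keep the gripper itself off the indexer, and leave the other things on the bench alone.

Things in the scene. Friction and masses are not known exactly. Their poses are not given: they have to be found in the camera images.
- indexer: Fixed round green base of the indexer, 156 mm across and 23 mm high, standing on the bench. Origin: centre of its underside, which lies on the dial's vertical turning axis.
- dial (a joint): Angle (rad) of the aluminium dial (124 mm across, top face 40 mm above the bench) about the indexer's vertical axis; positive counter-clockwise from above; range +-7. Turns stiffly (0.04 N m, about 1 N at the collar) and stays where it is left. It carries a red line, straight across from it a dark collar, and at its centre a fixed brass bush 22 mm across whose top is 77 mm above the bench.
- recess_floor (a point): Centre of the floor of the round recess in the dark collar on the dial, 40 mm from the dial's axis, 40 mm above the bench. The recess is 17 mm across and 18 mm deep; the collar is 29 mm across outside and its rim is 58 mm above the bench. The pin of the key goes in from above, loosely, until it stands on this floor. Moves with the dial.
- line_end (a point): Outer end of the red line (3 mm wide) on the dial's rim, 62 mm from the axis, 40 mm above the bench, straight across the dial from the recess. Moves with the dial.
- pointer_tip (a point): The point on the dial's rim at which the fixed yellow pointer aims: 62 mm from the axis, 40 mm above the bench. The pointer itself is a yellow block just outside the rim, 16 mm wide, 41 mm high. The dial is set when line_end is at this point.
- setting_key: Loose upright steel key, about 0.15 kg, 109 mm long. From the bottom: pin of 10 mm diameter with a tapered end, 26 mm long; flange of 30 mm diameter, 5 mm thick; round handle of 20 mm diameter with black bands, from 33 mm to 109 mm above the pin's end. Origin: centre of the pin's lower end; z up along the key. It starts upright in its block.
- key_tip (a point): Centre of the lower end of the key's pin (same point as the key's origin).
- key_block: Fixed blue block, 64 x 64 x 36 mm, with one round hole in the middle of its top. Origin: centre of its underside.
- block_mouth (a point): Centre of the mouth of the hole in the block's top, 36 mm above the bench. The hole is 17 mm across with a chamfered rim and 30 mm deep. When the key is home its flange rests on the block's top, with the pin's end 26 mm below this point.
- tape: Bystander: roll of masking tape lying flat, 100 mm across, 25 mm high. Origin: centre of its underside.
- steel_collet: Bystander: steel collet, 30 mm wide, 39 mm high. Origin: centre of its underside.
- stud_a: Bystander: steel pull stud standing, 23 mm wide, 46 mm high. Origin: centre of its underside.
- stud_b: Bystander: another such pull stud.
- l_key: Bystander: bright hex key lying flat, 44 x 134 x 8 mm. Origin: centre of its underside.
- blue_marker: Bystander: black and blue marker pen lying flat, 131 mm long, 18 mm thick. Origin: centre of its underside.
- nut_a: Bystander: dark T-nut, 18 x 22 x 14 mm. Origin: centre of its underside.
- case_of_inserts: Bystander: flat plastic case with a clear lid, 79 x 120 x 33 mm. Origin: centre of its underside.
- panel_front (a point): Near end, at bench height, of the fixed upright tool panel (pegboard) to the right of the work: a thin wall that runs from here straight away from the robot for 0.32 m and reaches 0.70 m up. Fixed in the same place each time. Keep the arm and wrist clear of it, also on the way in (go round its near end).

How it is judged:
By the outcome, as a careful person would: the job done as asked, in the order asked, and still so for the second after the job is handed in, with the robot touching nothing.
It also fails if it takes over 67 s, if anything falls off the work surface, if the arm or the gripper's body presses on something with over 40 N, if the wrist force passes 120 N, or if a joint passes its speed limit or range.

## Working session

There is one attempt and no reset: what is moved stays moved. The work goes in short steps, Python scripts to look and compute and a shell command to move; the robot and the scene stay as the last step left them, time stands still between calls to the robot, and variables do not carry over. Pictures are saved under pics/ and viewed, at most 10 in all, crops included, and the job is handed in when it is done.

```bash
ls; mkdir -p pics
cat > h.py <<'E'
import numpy as np, cv2
from bench import status, eyes, r
from scipy.spatial.transform import Rotation as Ro
def snap(n):
    return eyes.snapshot(n)
def ray(s,px):
    K=np.array(s["mtx"]);k=s["k1"];R=np.array(s["R"]);t=np.array(s["t"])
    p=cv2.undistortPoints(np.array([[px]],float),K,np.array([k,0,0,0,0.]))[0,0]
    return -R.T@t, R.T@np.array([p[0],p[1],1])
def onz(s,px,z):
    o,d=ray(s,px); return o+d*(z-o[2])/d[2]
def proj(s,X):
    K=np.array(s["mtx"]);R=np.array(s["R"]);t=np.array(s["t"],float)
    return cv2.projectPoints(np.array(X,float).reshape(-1,1,3),cv2.Rodrigues(R)[0],t,K,np.array([s["k1"],0,0,0,0.]))[0][:,0]
E
python3 - <<'E'
from h import *
ims=[]
for n in("top","side"):
    s=snap(n); cv2.imwrite(f"pics/{n}0.png",s["img"][:,:,::-1]); R=np.array(s["R"]);print(n,-R.T@np.array(s["t"]),R[2],s["k1"],s["mtx"][0][0])
st=status.sense();print(st)
E
```

```text
pics
top [331.42228097 112.68843806 890.92464103] [ 0.18264613 -0.02793899 -0.98278167] -0.08355615490650962 381.6788352910304
side [ 507.30102357 1024.1300254   697.4404335 ] [-0.02198963 -0.82380115 -0.56645223] 0.03810997672790662 493.2383152644467
{'time': 0.1, 'joint_pos': array([-6.99224903e+01,  7.51079296e+00,  8.53242263e+01,  2.45481346e-03,
        8.72609518e+01, -4.89206165e+00]), 'qd': array([ 0.01613646, -0.07484184, -0.17924097,  0.04278236, -0.01154106,
        0.04057584]), 'joint_efforts': array([ 1.35448598e-03, -5.70949709e+01, -5.01943982e+01, -1.48963718e-04,
        8.16249725e-03, -6.96340453e-05]), 'tool_pos': array([ 253.13798536, -543.3803399 ,  199.03787262]), 'tcp_rot': array([-1.79904588e+02, -1.06271808e-02,  2.49694431e+01]), 'ft_force': array([-0.32882718,  0.70819415, -0.40663931]), 'wrist_torque': array([-0.00635671, -0.0050602 ,  0.0405924 ]), 'grip_force': 0.0, 'finger_gap': 85.48558530999719}
```

View pics/top0.png

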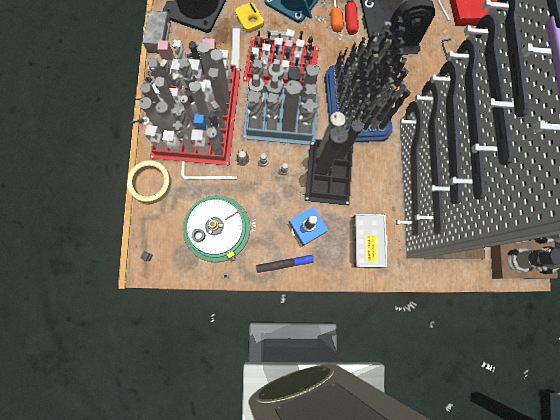

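View pics/side0.png

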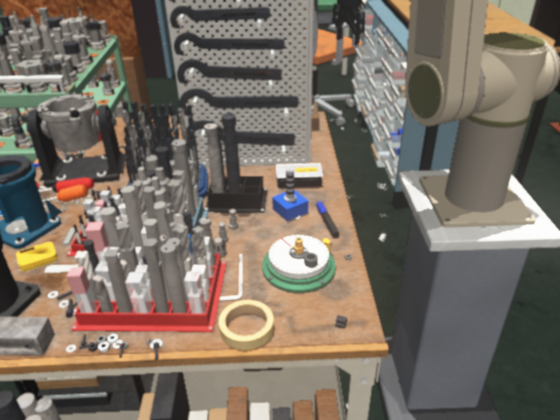

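The top view shows the dial at about (216,227), the collar at (197,236), the red line end at (238,211), the yellow pointer at (231,254) and the blue block with the key at (308,227). The dial has to turn clockwise by roughly 95°.

```bash
cat > meas.py <<'E'
from h import *
def blob(s,cond,box,z=None,mn=4):
    im=s["img"]; hsv=cv2.cvtColor(im,cv2.COLOR_RGB2HSV); m=np.zeros(im.shape[:2],np.uint8)
    x0,y0,x1,y1=box; sub=np.all((hsv>=cond[0])&(hsv<=cond[1]),axis=2); m[y0:y1,x0:x1]=sub[y0:y1,x0:x1]
    return m
def cent(m):
    n,l,st,c=cv2.connectedComponentsWithStats(m); i=1+np.argmax(st[1:,4]); return c[i],st[i],(l==i).astype(np.uint8)
GREEN=((45,70,30),(90,255,255)); YEL=((22,150,150),(33,255,255)); BLUE=((100,120,60),(125,255,255))
def rim(s,box,z):
    # white dial top disc: fit circle on plane z
    m=blob(s,((0,0,150),(179,50,255)),box); _,st,m=cent(cv2.morphologyEx(m,cv2.MORPH_CLOSE,np.ones((5,5))))
    c=max(cv2.findContours(m,0,cv2.CHAIN_APPROX_NONE)[0],key=cv2.contourArea); c=cv2.convexHull(c)[:,0]
    P=np.array([onz(s,p,z)[:2] for p in c.astype(float)]); A=np.c_[2*P,np.ones(len(P))]; q=np.linalg.lstsq(A,(P**2).sum(1),rcond=None)[0]
    return q[:2],np.sqrt(q[2]+q[:2]@q[:2])
E
python3 - <<'E'
from meas import *
for n,bd,bb in(("top",(175,190,260,270),(280,200,335,250)),("side",(255,225,345,295),(268,165,312,222))):
    s=snap(n); print(n)
    print(" dial",rim(s,bd,40))
    m=blob(s,GREEN,bd); c=max(cv2.findContours(m,0,1)[0],key=cv2.contourArea); h=cv2.convexHull(c)[:,0].astype(float)
    P=np.array([onz(s,p,23)[:2] for p in h]);A=np.c_[2*P,np.ones(len(P))];q=np.linalg.lstsq(A,(P**2).sum(1),rcond=None)[0];print(" green",q[:2],np.sqrt(q[2]+q[:2]@q[:2]))
    hsv=cv2.cvtColor(s["img"],cv2.COLOR_RGB2HSV)
    y,st,_=cent(blob(s,YEL,(175,245,260,270) if n=="top" else (318,230,345,255)));print(" yellow",y,st,onz(s,y,41))
    red=blob(s,((0,100,80),(6,255,255)),bd)|blob(s,((172,100,80),(179,255,255)),bd); ys,xs=np.nonzero(red)
    print(" red",len(xs),[onz(s,(float(a),float(b)),40)[:2].round(1).tolist() for a,b in zip(xs,ys)][::3])
    b,st,bm=cent(blob(s,BLUE,bb)); print(" blue",b,st)
    h=cv2.convexHull(cv2.findContours(bm,0,1)[0][0]); print(cv2.approxPolyDP(h,2,True)[:,0].tolist(), cv2.minAreaRect(h))
    cr=s["img"][bd[1]-10:bd[3]+5,bd[0]:bd[2]]; cb=s["img"][bb[1]:bb[3],bb[0]:bb[2]]
    f=lambda c:cv2.resize(c,(400,400*c.shape[0]//c.shape[1]))
    a,b=f(cr),f(cb);H=max(a.shape[0],b.shape[0]);o=np.zeros((H,800,3),np.uint8);o[:a.shape[0],:400]=a;o[:b.shape[0],400:]=b
    cv2.imwrite(f"pics/c_{n}.png",o[:600,:,::-1])
E
```

```text
top
 dial (array([464.06983896, 243.79837002]), np.float64(76.5665530494185))
 green [454.23628727 227.53298659] 72.82462875689914
 yellow [233.33333333 254.        ] [233 253   2   3   3] [391.55150799 186.65429951  41.        ]
 red 19 [[488.8, 181.9], [486.6, 179.5], [481.8, 188.4], [477.0, 199.5], [474.6, 203.9], [472.3, 206.1], [470.0, 206.0]]
 blue [307.57348243 226.38019169] [289 207  39  38 626]
[[313, 207], [327, 230], [302, 244], [289, 221]] ((307.9705810546875, 225.6176300048828), (28.125764846801758, 29.15475845336914), 59.03623962402344)
side
 dial (array([454.91422584, 238.76706594]), np.float64(67.15285461964568))
 green [454.33766455 246.43325883] 73.22179511392038
 yellow [325.75 241.25] [324 240   5   3  12] [393.0975656  198.81800488  41.        ]
 red 0 []
 blue [290.21366025 205.24343257] [273 191  35  28 571]
[[295, 191], [307, 201], [306, 211], [287, 218], [274, 207], [273, 198]] ((290.4310302734375, 203.8275604248047), (25.997346878051758, 32.868072509765625), 68.19859313964844)
```

View pics/c_top.png

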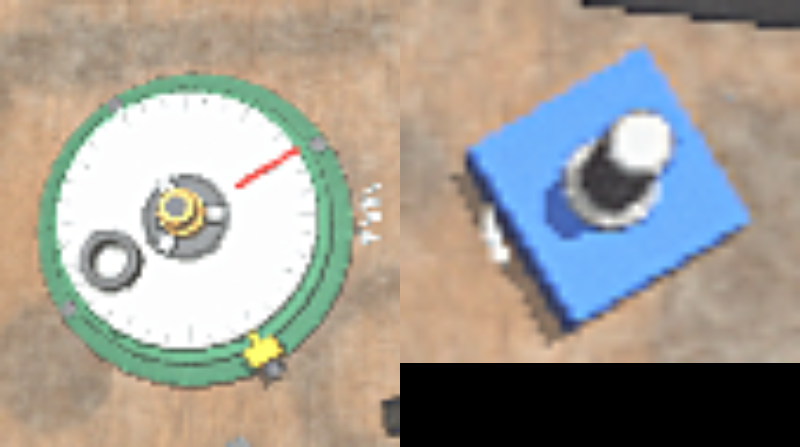

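```bash
cat >> h.py <<'E'
def delta(X,st=None):
    st=st or status.sense(); R=Ro.from_euler('xyz',st["tcp_rot"],degrees=True).as_matrix()
    return (R.T@(np.array(X,float)-st["tool_pos"])/10).round(2)
E
python3 - <<'E'
from meas import *
s=snap("top");w=snap("side")
B=np.mean([onz(s,p,36) for p in((313.2,206.6),(327.8,229.7),(303,243.8),(289.3,221.3))],axis=0);print("block",B)
print("dial",onz(s,(216,228.2),23)); print("yel",onz(s,(230.4,254),41),"red",onz(s,(238,211.5),40),"collar",onz(s,(197.8,235.4),58))
for z in(0,700):print("panel",z,onz(s,(407,257),z))
ww=snap("wrist");R=np.array(ww["R"]);print(-R.T@np.array(ww["t"]),R)
print(proj(w,[B+[0,0,83],B]))
for X in ((300,-350,250),(340,-150,250),(B[0]-40,B[1],250)): print(delta(X))
E
```

```text
block [459.96226614  19.47005575  36.        ]
dial [450.94256397 229.91870203  23.        ]
yel [391.42533215 193.14966939  41.        ] red [487.71663935 179.56973815  40.        ] collar [429.40031044 264.36376737  58.        ]
panel 0 [ 393.50926332 -220.06812975    0.        ]
panel 700 [344.72748578  41.37889589 700.        ]
[ 317.08587053 -513.41685352  373.17862187] [[ 0.42166587 -0.90675058 -0.0011305 ]
 [-0.86998158 -0.40491801  0.28137779]
 [-0.25559723 -0.1176639  -0.95959641]]
[[289.95661105 168.62885636]
 [290.18746554 198.22451873]]
[ 12.42 -15.6   -5.02]
[ 24.49 -32.04  -5.01]
[ 38.89 -44.03  -5.  ]
```

View pics/c_side.png

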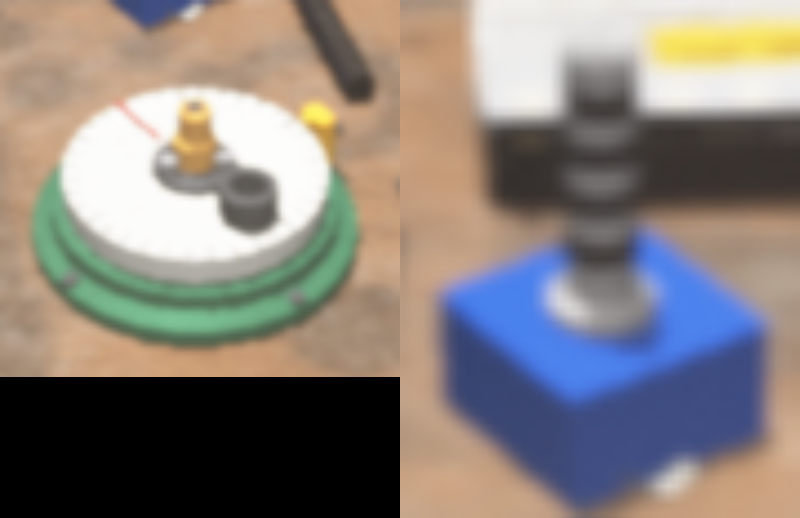

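The block centre is at about (460,19), the dial axis at about (451,230) and the panel's near end at (393,-220), and both views agree. Next I'll swing round the panel's near end to a point above the block.

```bash
python3 -m handwheel '{"series": [[[3,-4.6,-1,0,0,0,1],[6,-9.1,-2,0,0,0,1],[9,-13.7,-3,0,0,0,1],[12,-18.3,-4,0,0,0,1],[15,-22.8,-5,0,0,0,1],[18,-27.4,-5,0,0,0,1],[21.2,-30.3,-5,0,0,0,1],[24.3,-33.2,-5,0,0,0,1],[27.5,-36.1,-5,0,0,0,1],[32.5,-38.2,-4,0,0,0,1],[37.5,-40.2,-2,0,0,0,1],[42.5,-42.3,0,0,0,0,1]]]}'
python3 - <<'E'
from h import *
s=snap("wrist"); cv2.imwrite("pics/w1.png",s["img"][:,:,::-1]); st=status.sense();print(st["tool_pos"],st["tcp_rot"],st["qd"].round(1))
print(proj(s,[(460,19.5,36),(460,19.5,119)]))
E
```

```text
time: 1.85
tool_pos: [461.4, 20.5, 200.0]
tcp_rot: [179.9, -0.1, 25.0]
ft_force: [0.1, -0.7, 0.7]
finger_gap: 85.7
grip_force: 0.0
[462.28185811  25.00308941 195.46191348] [-1.79756312e+02  5.92758764e-02  2.50817247e+01] [-4.7 -3.7  4.1 -0.8  5.1 -8. ]
[[279.4471854  184.52925682]
 [279.8065228  206.20950149]]
```

View pics/w1.png

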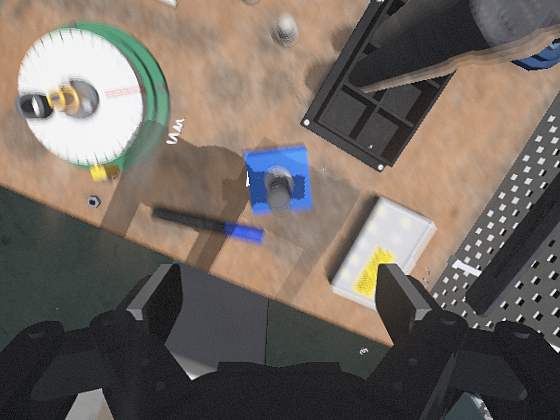

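The wrist view shows the block centre at about (279,182), where I predicted it, but the picture is motion-blurred. I'll let the arm settle, then refine.

```bash
python3 -m handwheel '{"series": [[[0,0,0,0,0,0,1],[0,0,0,0,0,0,1],[0,0,0,0,0,0,1]]]}'
python3 - <<'E'
from meas import *
s=snap("wrist"); st=status.sense();print(st["tool_pos"],st["tcp_rot"],st["qd"].round(1))
_,_,m=cent(blob(s,((100,120,40),(125,255,255)),(225,125,330,230)))
h=cv2.convexHull(cv2.findContours(m,0,1)[0][0]);ap=cv2.approxPolyDP(h,3,True)[:,0];print(ap.tolist())
print([onz(s,p,36).round(1).tolist()[:2] for p in ap.astype(float)]);print(proj(s,[(460,19.5,36),(460,19.5,119)]))
c=s["img"][110:240,180:370];cv2.imwrite("pics/w2.png",cv2.resize(c,None,fx=4,fy=4)[:,:,::-1])
# 2-view key top: side/ top
E
```

```text
time: 2.28
tool_pos: [460.2, 18.0, 201.1]
tcp_rot: [179.9, -0.1, 24.9]
ft_force: [0.2, -0.2, -0.2]
finger_gap: 85.4
grip_force: 0.0
[460.17514566  18.01484857 201.07065496] [ 1.79937207e+02 -9.94414936e-02  2.48770440e+01] [ 0.1  0.2  0.1  0.  -0.1 -0. ]
[[303, 146], [311, 208], [253, 214], [246, 153]]
[[504.9, 11.9], [449.6, -24.5], [417.4, 29.0], [474.1, 61.6]]
[[277.67219874 182.32521986]
 [277.50785793 203.27210894]]
```

View pics/w2.png

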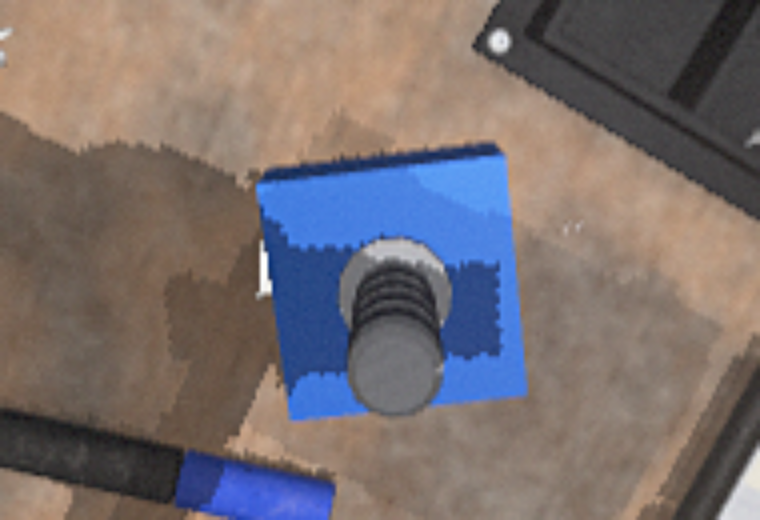

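Run:
```python
from meas import *
s=snap("wrist")
# crop pixel u in x4 resize -> (u+.5)/4-.5+offset
f=lambda u,v:((u+.5)/4-.5+180,(v+.5)/4-.5+110)
P=[onz(s,f(*p),36) for p in((258,184),(504,153),(526,395),(291,420))];print(np.mean(P,0),np.linalg.norm(P[0]-P[2]),np.linalg.norm(P[1]-P[3]))
print(onz(s,f(395,293),41),onz(s,f(396,366),119))
# dial measure from wrist
im=s["img"];m=blob(s,((30,60,30),(90,255,255)),(0,0,200,200)) ; print(m.sum())
for X in((459.5,18.5,77),):print(delta(X))
```

```text
[460.25451994  18.91107077  36.        ] 89.73912588047774 90.1598577948663
[460.74095921  19.06636603  41.        ] [462.01801955  19.4715734  119.        ]
3156
[-0.06 -0.08 12.39]
```

```bash
python3 -m handwheel '{"series": [[[0.1,-0.1,5,0,0,0,1],[0.1,-0.1,9.5,0,0,0,1],[0.1,-0.1,12.4,0,0,0,1],[0.1,-0.1,12.4,0,0,0,1],[0.1,-0.1,12.4,0,0,0,0.3],[0.1,-0.1,12.4,0,0,0,0.1],[0.1,-0.1,12.4,0,0,0,0],[0.1,-0.1,12.4,0,0,0,0],[0.1,-0.1,12.4,0,0,0,0]]]}' 80
```

```text
time: 3.5
tool_pos: [461.5, 20.1, 77.2]
tcp_rot: [179.9, -0.1, 25.0]
ft_force: [-0.0, -1.0, 5.9]
finger_gap: 15.3
grip_force: 78.1
```

```bash
python3 -m handwheel '{"series": [[[0,0,0,0,0,0,0],[0,0,-2,0,0,0,0],[0,0,-5,0,0,0,0],[0,0,-8,0,0,0,0],[0,0,-8,0,0,0,0],[0,0,-8,0,0,0,0]]]}'
python3 - <<'E'
from h import *
s=snap("side"); a=s["img"][100:230,220:360]; w=snap("wrist")["img"]
a=cv2.resize(a,(400,371)); w=cv2.resize(w,(400,300)); o=np.zeros((371,800,3),np.uint8);o[:,:400]=a;o[:300,400:]=w
cv2.imwrite("pics/g1.png",o[:,:,::-1])
E
```

```text
time: 4.25
tool_pos: [459.9, 20.4, 154.8]
tcp_rot: [-180.0, 0.1, 25.0]
ft_force: [-0.4, -0.0, -1.6]
finger_gap: 15.5
grip_force: 78.6
```

View pics/g1.png

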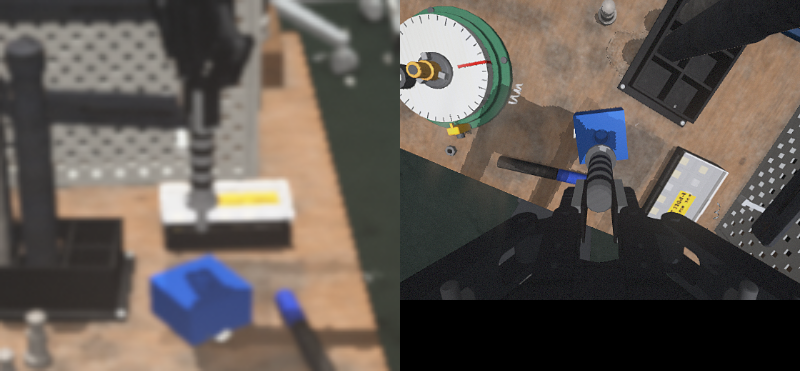

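The key is held upright and clear of the block. I'll move toward the dial for a better view of it.

```bash
python3 -m handwheel '{"series": [[[0.2,-3,0,0,0,0,0],[0.5,-7,0,0,0,0,0],[0.8,-10,0,0,0,0,0],[1,-11.7,0,0,0,0,0],[1,-11.7,0,0,0,0,0],[1,-11.7,0,0,0,0,0],[1,-11.7,0,0,0,0,0]]]}'
python3 - <<'E'
from meas import *
s=snap("wrist");st=status.sense();print(st["tool_pos"],st["tcp_rot"],st["qd"].round(1))
np.savez("w3.npz",**s)
for n,X in dict(axis40=(451,230,40),yel=(391.4,193,41),red=(487.7,179.6,40),col=(429.4,264.4,58)).items():print(n,proj(s,X))
c=proj(s,(451,230,40))[0]; x0=int(max(0,c[0]-140));y0=int(max(0,c[1]-110));a=s["img"][y0:y0+200,x0:x0+266];print(x0,y0,a.shape)
cv2.imwrite("pics/d1.png",cv2.resize(a,None,fx=3,fy=3,interpolation=cv2.INTER_CUBIC)[:,:,::-1])
E
```

```text
time: 5.22
tool_pos: [420.2, 129.9, 155.7]
tcp_rot: [180.0, 0.0, 24.9]
ft_force: [0.8, 0.2, -3.1]
finger_gap: 15.6
grip_force: 78.7
[420.29868005 129.92340423 155.76807396] [1.79997290e+02 2.14664007e-02 2.49100222e+01] [ 0.  -0.1 -0.   0.   0.   0.1]
axis40 [[187.35898376 113.23891427]]
yel [[202.20719483 193.52116437]]
red [[259.40064071  98.00036879]]
col [[131.92615157 120.33639913]]
47 3 (200, 266, 3)
```

View pics/d1.png

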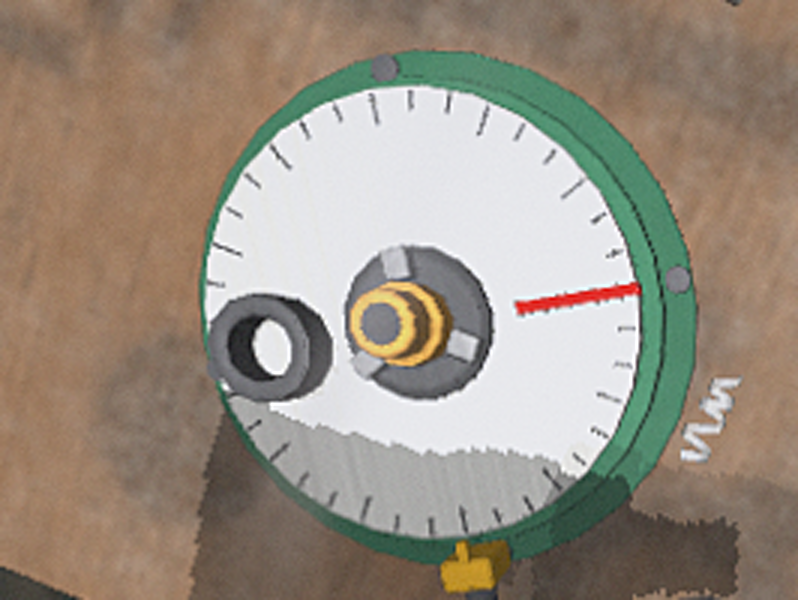

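The picture shows the collar rim centre at crop (265,347), the red line end at (640,290) and the yellow nose at (462,548). I'll fit these on their planes.

```bash
cat > dial.py <<'E'
from meas import *
from scipy.optimize import least_squares
def dialfit(s,box,show=True):
    im=s["img"];hsv=cv2.cvtColor(im,cv2.COLOR_RGB2HSV)
    m=blob(s,((0,0,95),(179,45,255)),box)|blob(s,((0,120,90),(6,255,255)),box)|blob(s,((174,120,90),(179,255,255)),box)
    _,_,m=cent(cv2.morphologyEx(m,cv2.MORPH_OPEN,np.ones((3,3))))
    c=max(cv2.findContours(m,0,cv2.CHAIN_APPROX_NONE)[0],key=cv2.contourArea);h=c[:,0].astype(float)
    P=np.array([onz(s,p,40)[:2] for p in h]);q=P.mean(0)
    f=lambda q:np.hypot(*(P-q[:2]).T)-q[2]
    q=least_squares(f,[*q,62],loss="soft_l1",f_scale=0.7).x
    return q,np.mean(abs(f(q))<1.5)
def redline(s,box,c):
    m=blob(s,((0,120,90),(6,255,255)),box)|blob(s,((174,120,90),(179,255,255)),box); _,_,m=cent(m);ys,xs=np.nonzero(m)
    P=np.array([onz(s,(float(a),float(b)),40)[:2] for a,b in zip(xs,ys)])-c; r_=np.hypot(*P.T)
    a=np.degrees(np.arctan2(P[:,1],P[:,0])); d=P[r_>0].mean(0)
    u=np.linalg.svd(P-P.mean(0))[2][0]; u*=np.sign(u@d)
    return np.degrees(np.arctan2(d[1],d[0])),np.degrees(np.arctan2(u[1],u[0])),r_.max(),len(xs)
E
python3 - <<'E'
from dial import *
s=dict(np.load("w3.npz"));box=(100,15,275,205)
q,fr=dialfit(s,box);print(q,fr);c=q[:2]
print("red",redline(s,box,c))
y=blob(s,((15,140,90),(35,255,255)),(185,180,225,215));ys,xs=np.nonzero(y)
for v in sorted(set(ys)):
    k=xs[ys==v];p=onz(s,(k.mean(),float(v)),41)[:2]-c;print(v,k.min(),k.max(),p.round(1),np.degrees(np.arctan2(p[1],p[0])).round(1),np.hypot(*p).round(1))
f=lambda u,v:((u+.5)/3-.5+47,(v+.5)/3-.5+3)
for nm,p,z in(("colrim",(264,347),58),("colfloor",(275,350),40),("rec",(258,347),58),("bush",(382,323),77)):
    X=onz(s,f(*p),z)[:2];d=X-c;print(nm,X,np.hypot(*d),np.degrees(np.arctan2(d[1],d[0])))
E
```

```text
[452.94405873 230.98650626  61.08660807] 0.8583162217659137
red (np.float64(-56.33824218869814), np.float64(-56.17934119965983), np.float64(62.39751551182065), 148)
183 200 214 [-50.7 -38.4] -142.9 63.6
184 199 215 [-51.3 -39.3] -142.5 64.6
185 199 215 [-52.3 -39.3] -143.1 65.4
186 199 215 [-53.3 -39.4] -143.5 66.3
187 198 215 [-54.3 -39.3] -144.1 67.1
188 197 216 [-55.1 -39.8] -144.2 68.0
189 196 216 [-56.2 -39.6] -144.9 68.8
190 195 216 [-57.3 -39.5] -145.4 69.6
191 194 216 [-58.6 -38.9] -146.4 70.3
192 194 215 [-59.5 -39.1] -146.7 71.2
193 194 214 [-60.4 -39.3] -147.0 72.1
194 194 213 [-61.5 -39.2] -147.5 72.9
195 194 213 [-62.5 -39.2] -147.9 73.8
196 194 211 [-63.6 -39.1] -148.4 74.6
197 195 211 [-64.3 -39.8] -148.2 75.6
198 195 211 [-65.1 -40.1] -148.4 76.5
199 195 206 [-67.  -38.4] -150.1 77.2
200 196 199 [-69.  -36.3] -152.2 77.9
colrim [431.80472037 262.86643876] 38.25181985926341 123.54805234488099
colfloor [428.84869428 266.52839717] 42.939638998663206 124.13502032157966
rec [431.13519727 264.3423776 ] 39.852736310966776 123.17761312928924
bush [453.07078554 230.81758556] 0.21117264844769115 -53.12222546466744
```

```bash
python3 -m handwheel '{"series": [[[1.6,-3,0,0,0,0,0],[3.6,-6.5,0,0,0,0,0],[5.6,-10,0,0,0,0,0],[6.6,-11.8,0,0,0,0,0],[6.6,-11.8,1,0,0,0,0],[6.6,-11.8,1.8,0,0,0,0],[6.6,-11.8,1.8,0,0,0,0],[6.6,-11.8,1.8,0,0,0,0]]]}'
python3 - <<'E'
from meas import *
st=status.sense();T=st["tool_pos"];print(T)
s=snap("side");t=snap("top");tip=T-[0,0,67]
print(proj(s,[tip,tip+[0,0,28.5],(430.9,264.3,58)]),proj(t,[tip,(430.9,264.3,58)]))
def crop(s,p,h,w):
    x,y=p.astype(int);x0,y0=x-w,y-h;print(x0,y0);return cv2.resize(s["img"][y0:y0+2*h,x0:x0+2*w],(400,400*h//w),interpolation=cv2.INTER_CUBIC)
a=crop(s,proj(s,tip)[0],30,30);b=crop(t,proj(t,tip)[0],30,30)
cv2.imwrite("pics/i1.png",np.hstack([a,b])[:,:,::-1])
E
```

```text
time: 6.28
tool_pos: [430.3, 264.7, 138.1]
tcp_rot: [180.0, 0.0, 24.9]
ft_force: [-0.5, 1.1, -1.2]
finger_gap: 15.7
grip_force: 78.8
[430.32899621 264.67357691 138.05532203]
[[311.27579168 250.57565085]
 [311.52874254 239.28113487]
 [310.86275529 255.51812551]] [[196.6148118  234.23825072]
 [197.86393564 234.72009744]]
281 220
166 204
```

View pics/i1.png

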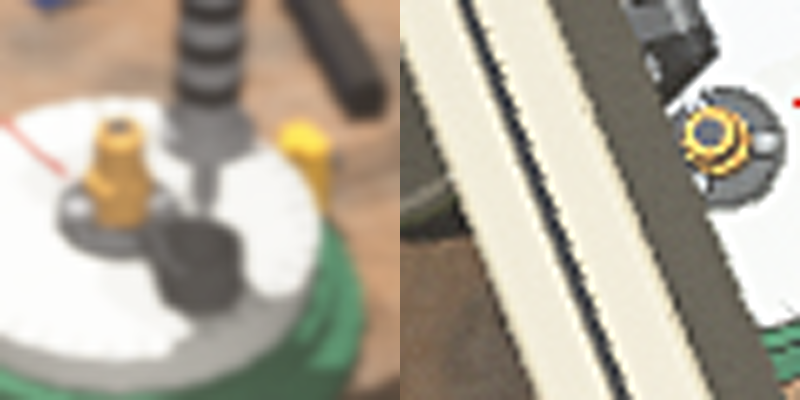

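In the side view the pin tip is at crop (204,207), over the collar rim centre at about (200,235), and matches the prediction. I'll lower it in.

```bash
python3 -m handwheel '{"series": [[[0.1,0,0.8,0,0,0,0],[0.1,0,1.6,0,0,0,0],[0.1,0,2.3,0,0,0,0],[0.1,0,2.7,0,0,0,0],[0.1,0,2.9,0,0,0,0],[0.1,0,2.9,0,0,0,0],[0.1,0,2.9,0,0,0,0]]]}'
```

```text
time: 7.25
tool_pos: [431.3, 265.9, 109.3]
tcp_rot: [-180.0, -0.0, 25.0]
ft_force: [0.2, 0.2, -1.6]
finger_gap: 15.2
grip_force: 78.8
```

Run:
```python
from h import *
st=status.sense();R=Ro.from_euler('xyz',st["tcp_rot"],degrees=True).as_matrix();print(st["tool_pos"])
c=np.array([453,231]);f=lambda a:c+40*np.array([np.cos(np.radians(a)),np.sin(np.radians(a))])
T0=np.array([430.9,264.8])
for a in np.arange(115,27,-8.):
    d=f(a)-T0; print(a,(R.T@[*d,0]/10).round(2)[:2])
```

```text
[431.30297926 265.94383345 109.30554871]
115.0 [ 0.57 -0.  ]
107.0 [1.13 0.04]
99.0 [1.68 0.15]
91.0 [2.2  0.34]
83.0 [2.69 0.6 ]
75.0 [3.15 0.93]
67.0 [3.55 1.32]
59.0 [3.89 1.76]
51.0 [4.17 2.24]
43.0 [4.38 2.76]
35.0 [4.52 3.3 ]
```

```bash
python3 -m handwheel '{"series": [[[0.57,0,0.1,0,0,0,0],[1.13,0.04,0.1,0,0,0,0],[1.68,0.15,0.1,0,0,0,0],[2.2,0.34,0.1,0,0,0,0],[2.69,0.6,0.1,0,0,0,0],[3.15,0.93,0.1,0,0,0,0],[3.55,1.32,0.1,0,0,0,0],[3.89,1.76,0.1,0,0,0,0],[4.17,2.24,0.1,0,0,0,0],[4.38,2.76,0.1,0,0,0,0],[4.52,3.3,0.1,0,0,0,0],[4.52,3.3,0.1,0,0,0,0]]]}'
python3 - <<'E'
from dial import *
st=status.sense();print(st["tool_pos"],st["tcp_rot"],st["ft_force"])
c=np.array([453,231.])
s=snap("wrist");np.savez("w4.npz",**s);print(proj(s,[(453,231,40),(400,198,40),(391,193,41)]))
try: print(redline(s,(0,0,560,420),c))
except Exception as e:print(e)
t=snap("top");np.savez("t4.npz",**t)
try: print(redline(t,(175,190,260,260),np.array([451,230.])))
except Exception as e:print(e)
E
```

```text
time: 8.75
tool_pos: [486.5, 254.4, 108.1]
tcp_rot: [180.0, -0.0, 24.9]
ft_force: [0.7, -0.2, -1.0]
finger_gap: 15.7
grip_force: 78.7
[486.52022209 254.36655574 108.08862168] [ 1.79965029e+02 -1.85412283e-02  2.49336062e+01] [ 0.65813002 -0.15572333 -0.9691099 ]
[[288.27983948 257.02443871]
 [296.55580853 323.5462178 ]
 [297.28283397 334.44740187]]
(np.float64(10.711477691864069), np.float64(95.58647437913955), np.float64(192.95485420944183), 4167)
attempt to get argmax of an empty sequence
```

Run:
```python
from meas import *
def red(s,box,c):
    im=s["img"].astype(int);x0,y0,x1,y1=box;m=np.zeros(im.shape[:2],bool)
    d=(im[:,:,0]-np.maximum(im[:,:,1],im[:,:,2]));g=abs(im[:,:,1]-im[:,:,2])
    m[y0:y1,x0:x1]=((d>35)&(g<40))[y0:y1,x0:x1];ys,xs=np.nonzero(m);o=[]
    for a,b in zip(xs,ys):
        p=onz(s,(float(a),float(b)),40)[:2]-c;rr=np.hypot(*p)
        if 20<rr<66:o.append([a,b,*p.round(1),round(float(np.degrees(np.arctan2(p[1],p[0]))),1)])
    return o
w=dict(np.load("w4.npz"));t=dict(np.load("t4.npz"));s=snap("side")
for n,q,b in(("w",w,(200,200,380,400)),("t",t,(175,190,260,270)),("s",s,(255,225,345,295))):
    o=red(q,b,np.array([453,231]));print(n,len(o),o[:12])
a=[cv2.resize(x,(400,300),interpolation=cv2.INTER_CUBIC) for x in(w["img"][180:420,130:450],t["img"][180:270,160:280])]
cv2.imwrite("pics/r1.png",np.hstack(a)[:,:,::-1])
```

```text
w 92 [[np.int64(369), np.int64(266), np.float64(20.2), np.float64(-62.5), -72.1], [np.int64(368), np.int64(268), np.float64(18.3), np.float64(-62.7), -73.7], [np.int64(368), np.int64(269), np.float64(17.5), np.float64(-63.1), -74.5], [np.int64(368), np.int64(270), np.float64(16.7), np.float64(-63.5), -75.2], [np.int64(367), np.int64(271), np.float64(15.6), np.float64(-63.2), -76.1], [np.int64(367), np.int64(272), np.float64(14.8), np.float64(-63.7), -76.9], [np.int64(364), np.int64(276), np.float64(10.7), np.float64(-63.2), -80.4], [np.int64(363), np.int64(277), np.float64(9.5), np.float64(-62.9), -81.4], [np.int64(361), np.int64(280), np.float64(6.4), np.float64(-62.8), -84.1], [np.int64(261), np.int64(319), np.float64(-61.6), np.float64(-3.6), -176.6], [np.int64(261), np.int64(320), np.float64(-62.5), np.float64(-4.0), -176.3], [np.int64(262), np.int64(320), np.float64(-62.2), np.float64(-4.8), -175.6]]
t 0 []
s 20 [[np.int64(315), np.int64(236), np.float64(-38.9), np.float64(-53.0), -126.2], [np.int64(316), np.int64(237), np.float64(-40.7), np.float64(-49.4), -129.5], [np.int64(317), np.int64(237), np.float64(-42.8), np.float64(-49.3), -131.0], [np.int64(318), np.int64(238), np.float64(-44.7), np.float64(-45.6), -134.4], [np.int64(319), np.int64(238), np.float64(-46.8), np.float64(-45.5), -135.8], [np.int64(319), np.int64(239), np.float64(-46.5), np.float64(-42.0), -137.9], [np.int64(320), np.int64(239), np.float64(-48.6), np.float64(-41.9), -139.2], [np.int64(321), np.int64(239), np.float64(-50.8), np.float64(-41.8), -140.5], [np.int64(319), np.int64(240), np.float64(-46.1), np.float64(-38.6), -140.1], [np.int64(320), np.int64(240), np.float64(-48.3), np.float64(-38.4), -141.5], [np.int64(321), np.int64(240), np.float64(-50.4), np.float64(-38.3), -142.8], [np.int64(318), np.int64(241), np.float64(-43.6), np.float64(-35.2), -141.1]]
```

View pics/r1.png

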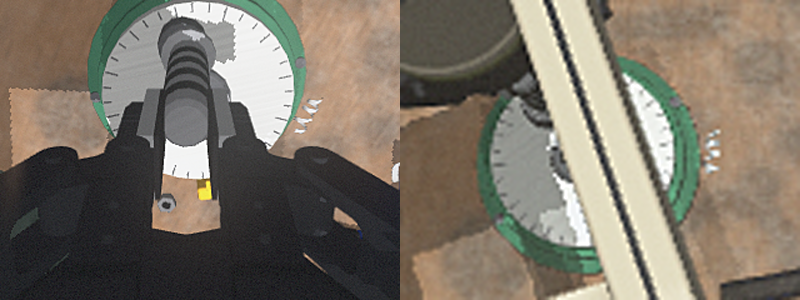

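The red line is hidden under the arm in the top and wrist views, while the dial itself is visible and turned. I'll push a little further, lift the key out, and measure the dial from the earlier clear viewpoint.

```bash
python3 -m handwheel '{"series": [[[0.03,0.24,0,0,0,0,0],[0.06,0.48,0,0,0,0,0],[0.06,0.48,0,0,0,0,0],[0.06,0.48,0,0,0,0,0],[0.03,0.2,0,0,0,0,0],[0.03,0.15,0,0,0,0,0],[0.03,0.15,-1.5,0,0,0,0],[0.03,0.15,-3.3,0,0,0,0],[0.03,0.15,-5,0,0,0,0],[0.03,0.15,-5,0,0,0,0]]]}'
python3 -m handwheel '{"series": [[[-3,2,0,0,0,0,0],[-7,5,0,0,0,0,0],[-10,7,0,0,0,0,0],[-11.2,8,0,0,0,0,0],[-11.2,8,0,0,0,0,0],[-11.2,8,0,0,0,0,0],[-11.2,8,0,0,0,0,0]]]}'
cat > mm.py <<'E'
from dial import *
s=snap("wrist");st=status.sense();print(st["tool_pos"],st["qd"].round(1))
p=proj(s,(453,231,40))[0].astype(int);print(p)
box=(max(0,p[0]-88),max(0,p[1]-98),p[0]+88,p[1]+90)
q,fr=dialfit(s,box);print(q,fr);c=q[:2]
for cc in(c,np.array([453,231.])):print("red",redline(s,box,cc))
x,y=proj(s,(391.5,193,41))[0].astype(int)
m=blob(s,((15,140,90),(35,255,255)),(x-20,y-18,x+24,y+22));hsv=cv2.cvtColor(s["img"],cv2.COLOR_RGB2HSV)
for v in range(y-18,y+22):
    k=np.nonzero(m[v])[0]
    if len(k):print(v,"".join("%4d"%hsv[v,u,2] if m[v,u] else "   ." for u in range(x-14,x+16)))
print("x0",x-14);np.savez("w5.npz",**s)
E
python3 mm.py
```

```text
time: 10.15
tool_pos: [488.6, 254.4, 161.0]
tcp_rot: [180.0, -0.3, 25.0]
ft_force: [0.1, -0.7, -2.3]
finger_gap: 15.9
grip_force: 78.7
time: 11.02
tool_pos: [419.5, 134.7, 158.0]
tcp_rot: [-180.0, 0.0, 25.0]
ft_force: [-1.0, -0.8, -1.4]
finger_gap: 15.6
grip_force: 78.8
[419.40052957 134.58350825 157.9108634 ] [-0.2 -0.2  0.3 -0.   0.1 -0. ]
[193 112]
[452.76329144 231.07082476  61.14472144] 0.801980198019802
red (np.float64(-146.94392290708447), np.float64(-147.0618907956605), np.float64(61.98774002048981), 129)
red (np.float64(-147.1853313385369), np.float64(-147.06189079566047), np.float64(62.14969071542782), 129)
184    .   .   .   .   .   .   .   .   .   .   .   . 127 155 100   .   .   .   .   .   .   .   .   . 101 104  97   .   .   .
185    .   .   .   .   .   .   .   .   .   .   . 184 190 191 102   .   .  98 100 104 107 108 119 119 113 111 111   .   .   .
186    .   .   .   .   .   .   .   .   .   .   . 198 189 199 114  93 115 113 114 113 112 115 112 109 106 100 102   .   .   .
187    .   .   .   .   .   .   .   .   .   .   . 189 185 201 149   . 108 111 112 110 115 117 111 110
[... 1081 characters left out ...]
 189 192 187 195 190 190 194 197 158 154  94  94   .   .   .   .   .
197    .   .   .   .   .   . 162 190 191 190 190 191 191 190 191 186 193 185 190 190 194 154 146 101   .   .   .   .   .   .
198    .   .   .   .   .   . 120 154 189 191 191 189 189 194 195 200 192 201 197 193 196 183 147  93   .   .   .   .   .   .
199    .   .   .   .   .   .   . 168 199 193 190 188 190 187 163 159 180 177 189 181 177 152 109   .   .   .   .   .   .   .
200    .   .   .   .   .   .   . 141 179 183 180 176 151 154 107 101 113   .   .   .   .   .   .   .   .   .   .   .   .   .
201    .   .   .   .   .   .   .   .   . 129   .   .   .   .   .   .   .   .   .   .   .   .   .   .   .   .   .   .   .   .
x0 194
```

Run:
```python
from meas import *
s=dict(np.load("w5.npz"));x,y=208,190
hsv=cv2.cvtColor(s["img"],cv2.COLOR_RGB2HSV);m=blob(s,((15,140,145),(35,255,255)),(190,178,228,204))
for c in((452.76,231.07),(453,231)):
  for z in(41,):
    A=[]
    for v in range(184,201):
        k=np.nonzero(m[v])[0]
        p=np.array([onz(s,(float(u),float(v)),z)[:2] for u in k])-c;q=p.mean(0);A.append((v,len(k),round(float(np.degrees(np.arctan2(q[1],q[0]))),1),round(float(np.hypot(*q)),1)))
    print(A)
    ys,xs=np.nonzero(m);h=ys>=191;p=np.array([onz(s,(float(a),float(b)),z)[:2] for a,b in zip(xs[h],ys[h])]);q=p.mean(0)-c;print("body",np.degrees(np.arctan2(q[1],q[0])),np.hypot(*q))
    R=cv2.minAreaRect(p.astype(np.float32));print(R)
    q=np.array(R[0])-c;print(np.degrees(np.arctan2(q[1],q[0])))
    h=(ys<190);p=np.array([onz(s,(float(a),float(b)),z)[:2] for a,b in zip(xs[h],ys[h])]);q=p.mean(0)-c;print("nose",np.degrees(np.arctan2(q[1],q[0])),np.hypot(*q))
```

```text
[(184, 1, -147.5, 62.7), (185, 3, -148.4, 63.5), (186, 3, -148.6, 64.4), (187, 4, -148.3, 65.4), (188, 4, -148.5, 66.3), (189, 4, -148.6, 67.2), (190, 9, -145.6, 68.6), (191, 16, -148.1, 69.1), (192, 16, -148.2, 70.0), (193, 16, -148.4, 71.0), (194, 17, -148.1, 71.9), (195, 17, -148.3, 72.8), (196, 17, -148.4, 73.8), (197, 17, -148.5, 74.7), (198, 16, -148.3, 75.7), (199, 15, -148.8, 76.6), (200, 6, -151.3, 77.2)]
body -148.47616874793698 72.99708861121992
((390.33673095703125, 192.60018920898438), (8.420942306518555, 14.742889404296875), 24.94931983947754)
-148.3555693883439
nose -148.41675696735328 65.35433997159227
[(184, 1, -147.6, 62.9), (185, 3, -148.6, 63.7), (186, 3, -148.7, 64.6), (187, 4, -148.5, 65.5), (188, 4, -148.6, 66.4), (189, 4, -148.7, 67.4), (190, 9, -145.8, 68.8), (191, 16, -148.3, 69.3), (192, 16, -148.4, 70.2), (193, 16, -148.5, 71.1), (194, 17, -148.3, 72.1), (195, 17, -148.4, 73.0), (196, 17, -148.6, 73.9), (197, 17, -148.7, 74.9), (198, 16, -148.5, 75.8), (199, 15, -148.9, 76.7), (200, 6, -151.4, 77.4)]
body -148.6211633505526 73.16530463271351
((390.33673095703125, 192.60018920898438), (8.420942306518555, 14.742889404296875), 24.94931983947754)
-148.50019268115503
nose -148.57881685581103 65.52239173042632
```

Line at -147.05°, pointer at -148.45°. That leaves about 1.4° to go, roughly 1 mm at the collar. I'll go back in and nudge it.

```bash
python3 -m handwheel '{"series": [[[3,-2,0,0,0,0,0],[7,-5,0,0,0,0,0],[10,-7,0,0,0,0,0],[11.2,-8,0,0,0,0,0],[11.2,-8,0,0,0,0,0],[11.2,-8,0,0,0,0,0],[11.2,-8,0,0,0,0,0],[11.2,-8,2,0,0,0,0],[11.2,-8,4,0,0,0,0],[11.2,-8,5,0,0,0,0],[11.2,-8,5,0,0,0,0]]]}'
python3 -m handwheel '{"series": [[[0.02,0.2,0,0,0,0,0],[0.04,0.38,0,0,0,0,0],[0.04,0.43,0,0,0,0,0],[0.04,0.43,0,0,0,0,0],[0.04,0.43,0,0,0,0,0],[0.02,0.2,0,0,0,0,0],[0,0.1,0,0,0,0,0],[0,0.1,-1.5,0,0,0,0],[0,0.1,-3.3,0,0,0,0],[0,0.1,-5,0,0,0,0],[0,0.1,-5,0,0,0,0]]]}'
python3 -m handwheel '{"series": [[[-3,2,0,0,0,0,0],[-7,5,0,0,0,0,0],[-10,7,0,0,0,0,0],[-11.2,8,0,0,0,0,0],[-11.2,8,0,0,0,0,0],[-11.2,8,0,0,0,0,0],[-11.2,8,0,0,0,0,0]]]}'
python3 mm.py | grep -v '\. '
```

```text
time: 12.45
tool_pos: [486.8, 253.7, 107.2]
tcp_rot: [-180.0, 0.0, 25.0]
ft_force: [1.0, 0.0, -2.0]
finger_gap: 15.5
grip_force: 78.8
time: 13.82
tool_pos: [489.0, 253.5, 161.1]
tcp_rot: [180.0, -0.3, 25.0]
ft_force: [-0.2, 0.7, -1.6]
finger_gap: 15.5
grip_force: 78.8
time: 14.7
tool_pos: [419.9, 133.8, 158.0]
tcp_rot: [-180.0, 0.0, 25.0]
ft_force: [0.7, 0.4, -2.3]
finger_gap: 15.4
grip_force: 78.8
[192 112]
[452.74543462 231.06926131  61.21778222] 0.8247422680412371
red (np.float64(-147.81994132736227), np.float64(-147.78894235664762), np.float64(61.86959432677971), 127)
red (np.float64(-148.06937258908377), np.float64(-147.78894235664762), np.float64(62.049958181653736), 127)
x0 192
```

```bash
python3 -m handwheel '{"series": [[[3,-2,0,0,0,0,0],[7,-5,0,0,0,0,0],[10,-7,0,0,0,0,0],[11.2,-8,0,0,0,0,0],[11.2,-8,0,0,0,0,0],[11.2,-8,0,0,0,0,0],[11.2,-8,0,0,0,0,0],[11.2,-8,2,0,0,0,0],[11.2,-8,4,0,0,0,0],[11.2,-8,5,0,0,0,0],[11.2,-8,5,0,0,0,0]]]}'
python3 -m handwheel '{"series": [[[0.02,0.2,0,0,0,0,0],[0.04,0.34,0,0,0,0,0],[0.04,0.39,0,0,0,0,0],[0.04,0.39,0,0,0,0,0],[0.04,0.39,0,0,0,0,0],[0.02,0.2,0,0,0,0,0],[0,0.05,0,0,0,0,0],[0,0.05,-1.5,0,0,0,0],[0,0.05,-3.3,0,0,0,0],[0,0.05,-5,0,0,0,0],[0,0.05,-5,0,0,0,0]]]}'
python3 -m handwheel '{"series": [[[-3,2,0,0,0,0,0],[-7,5,0,0,0,0,0],[-10,7,0,0,0,0,0],[-11.2,8,0,0,0,0,0],[-11.2,8,0,0,0,0,0],[-11.2,8,0,0,0,0,0],[-11.2,8,0,0,0,0,0]]]}'
python3 mm.py | grep -v '\. '
python3 - <<'E'
from h import *
print(delta((460.5,19.5,155)))
E
```

```text
time: 16.12
tool_pos: [487.3, 252.8, 107.2]
tcp_rot: [-180.0, 0.0, 25.0]
ft_force: [-0.5, 0.5, -0.7]
finger_gap: 15.6
grip_force: 78.8
time: 17.5
tool_pos: [489.2, 253.0, 161.0]
tcp_rot: [180.0, -0.3, 25.0]
ft_force: [0.3, 0.3, -0.9]
finger_gap: 16.0
grip_force: 78.8
time: 18.38
tool_pos: [420.1, 133.3, 158.0]
tcp_rot: [-180.0, -0.0, 25.0]
ft_force: [0.1, 0.7, -1.6]
finger_gap: 15.9
grip_force: 78.8
[420.04868022 133.22046812 157.92926491] [-0.2 -0.1  0.2 -0.1  0.1 -0.1]
[191 112]
[452.8229329  231.10080807  61.18913238] 0.8205645161290323
red (np.float64(-148.68311399524848), np.float64(-148.756396934617), np.float64(62.01278407088909), 130)
red (np.float64(-148.91022149547746), np.float64(-148.756396934617), np.float64(62.1092092088352), 130)
x0 192
[-1.14 12.02  0.29]
```

The line now reads -148.7° against the pointer's -148.45°, which is within measurement error. Now I'll put the key back.

```bash
python3 -m handwheel '{"series": [[[-0.3,3,0,0,0,0,0],[-0.6,7,0,0,0,0,0],[-0.9,10,0,0,0,0,0],[-1.1,12,0,0,0,0,0],[-1.1,12,0,0,0,0,0],[-1.1,12,0,0,0,0,0],[-1.1,12,0,0,0,0,0],[-1.1,12,2,0,0,0,0],[-1.1,12,4,0,0,0,0],[-1.1,12,4,0,0,0,0],[-1.1,12,4,0,0,0,0]]]}'
python3 - <<'E'
from h import *
st=status.sense();T=st["tool_pos"];print(T);tip=T-[0,0,67]
s=snap("side");print(proj(s,[tip,tip+[0,0,28],tip+[0,0,70],(460.5,19.3,36)]))
g=s["img"][170:222,265:320];h=cv2.cvtColor(g,cv2.COLOR_RGB2HSV)
b=((h[:,:,0]>=100)&(h[:,:,0]<=125)&(h[:,:,1]>120))
for v in range(0,46):print(170+v,"".join("%4d"%g[v,u].sum().__floordiv__(3) if not b[v,u] else "  ##" for u in range(8,42)))
E
```

```text
time: 19.8
tool_pos: [460.8, 19.5, 118.8]
tcp_rot: [180.0, -0.0, 25.0]
ft_force: [0.1, 0.5, -0.9]
finger_gap: 15.6
grip_force: 78.9
[460.80298973  19.54220992 118.79546285]
[[289.7994895  192.80096223]
 [289.71772775 182.93259929]
 [289.59131258 167.61679695]
 [289.96375351 198.19379769]]
170  157 160 181 219 236 238 238 238 238 238 238 234 206 146 105 103 109 111 107 100 113 157 190 194 190 189 186 185 184 183 182 183 188 191
171  158 161 178 214 234 238 238 238 238 238 238 234 204 137  85  77  85  86  80  76 103 164 203 205 201 199 197 195 194 195 195 199 205 208
172  157 159 178 213 233 237 238 238 238 238 239 235 205 139  76  58  59  59  57  60 109 184 224 227 225 223 223 222 222 223 224 226 229 231
173  155 157 173 207 230 236 238 239 239 239 239 235 209 148  91  70  67  68  69  77 123 196 233 239 239 239 239 239 238 238 238 239 240 241
174  156 155 167 198 229 238 240 241 241 241 241 237 212 156 112  99  98  99 100 102 132 194 233 241 242 243 243 242 241 240 240 241 243 244
175  155 156 162 189 226 239 241 242 243 244 244 238 210 152 113 110 115 116 113 107 123 179 227 240 243 
[... 4975 characters left out ...]
 157 142 120 100  84  ##  ##  ##  ##  ##  ##  ##  ##  ##  ##  ##  ##  ##  ##  ##  ##  ##  ##  ##  ##  ##  ##  ##  ##  ##  ##  ##  ##  ##
212  163 159 147 126 103  86  ##  ##  ##  ##  ##  ##  ##  ##  ##  ##  ##  ##  ##  ##  ##  ##  ##  ##  ##  ##  ##  ##  ##  ##  ##  ##  ##  90
213  162 163 160 150 131 107  88  ##  ##  ##  ##  ##  ##  ##  ##  ##  ##  ##  ##  ##  ##  ##  ##  ##  ##  ##  ##  ##  ##  ##  ##  89  89  90
214  160 162 162 161 151 130 103  86  81  ##  ##  ##  ##  ##  ##  ##  ##  ##  ##  ##  ##  ##  ##  ##  ##  ##  97  93  90  90  90  89  88  87
215  161 162 160 158 153 140 120  98  86  ##  ##  ##  ##  ##  ##  ##  ##  ##  ##  ##  ##  ##  ##  ## 103 124 133 118  98  91  88  87  86  86
```

The pin is upright over the hole, with the tip at pixel (289.7,193) as predicted. I'll lower it and release.

```bash
python3 -m handwheel '{"series": [[[0,0,1,0,0,0,0],[0,0,2,0,0,0,0],[0,0,3,0,0,0,0],[0,0,3.7,0,0,0,0],[0,0,4.1,0,0,0,0],[0,0,4.1,0,0,0,0],[0,0,4.1,0,0,0,0]]]}'
```

```text
time: 20.72
tool_pos: [460.8, 19.1, 77.3]
tcp_rot: [180.0, -0.0, 25.0]
ft_force: [0.1, -0.6, 0.3]
finger_gap: 15.4
grip_force: 79.2
```

```bash
python3 -m handwheel '{"series": [[[0,0,0,0,0,0,0.3],[0,0,0,0,0,0,0.5],[0,0,0,0,0,0,1],[0,0,0,0,0,0,1],[0,0,0,0,0,0,1],[0,0,-3,0,0,0,1],[0,0,-8,0,0,0,1],[0,0,-12,0,0,0,1],[0,0,-12,0,0,0,1],[0,0,-12,0,0,0,1],[0,0,-12,0,0,0,1]]]}' 20
python3 - <<'E'
from dial import *
s=snap("side");g=s["img"][:,:,:].astype(int).sum(2)//3
print(proj(s,[(460.5,19.2,119),(460.5,19.2,43),(460.5,19.2,38)]))
for v in list(range(164,204,2)):print(v,"".join("%4d"%g[v,u] for u in range(278,303)))
E
```

```text
time: 22.1
tool_pos: [459.5, 19.2, 195.3]
tcp_rot: [-179.9, 0.1, 25.0]
ft_force: [-0.9, 0.0, -0.5]
finger_gap: 85.2
grip_force: 0.0
[[289.72162136 168.57886319]
 [289.94206791 195.76577517]
 [289.95607635 197.4856446 ]]
164  221 223 224 224 225 223 221 221 225 230 232 233 231 230 231 235 238 239 239 240 241 241 241 240 238
166  238 236 236 237 237 236 235 234 234 233 230 226 225 227 228 229 229 228 228 229 228 227 225 224 225
168  239 236 237 237 237 236 236 231 211 177 146 132 135 146 170 203 221 220 213 210 208 205 205 205 204
170  238 238 238 238 238 238 235 215 167 127 115 115 115 116 123 152 197 212 200 191 188 186 184 184 183
172  237 238 238 238 238 238 235 212 160 123 118 122 124 121 119 145 199 227 228 224 223 223 222 222 222
174  237 240 240 240 241 241 236 208 147 105 105 110 112 106 104 134 200 235 241 242 243 242 241 240 240
176  236 238 239 241 241 240 234 199 132  76  60  63  62  58  62 105 174 215 227 230 231 231 229 227 225
178  135 134 131 129 128 126 120 107  97  96  98  98  99 101 101  94  85  77  71  71  72  71  72  74  74
180   62  53  59  65  67  64  60  58  65
[... 519 characters left out ...]
25 107 101 108 113 115 113 103  98 108 126 139 140 144 145 146 147 147
192  149 138 133 132 131 129 125 110  86  67  64  66  68  65  63  76 103 125 133 134 132 128 127 125 125
194  149 139 135 130 118 105  98  95  94  98  99  95  91  93  97 101 111 124 130 133 134 136 135 134 130
196  136 132 132 131 127 131 143 144 131 122 120 123 124 121 115 110 110 119 128 132 132 133 134 136 137
198  135 132 132 133 133 139 154 173 179 162 139 129 129 128 124 120 117 113 107 101 103 112 122 127 134
200  137 135 133 132 133 130 129 133 141 138 131 129 129 128 122 114 105  93  84  81  81  83  90 108 124
202  111 122 129 132 133 133 134 133 130 121 109 101  98  96  92  88  84  83  82  82  83  82  83  86  93
```

The handle is centred at column 289.7 with its top at row 168, as predicted for upright and home. I'll do one last dial check before handing in.

Run:
```python
from dial import *
s=snap("wrist");p=proj(s,(453,231,40))[0].astype(int);box=(max(0,p[0]-88),max(0,p[1]-90),p[0]+85,p[1]+85)
try:print(redline(s,box,np.array([452.9,231.])))
except Exception as e:print(e)
print(r.hand_in())
```

```text
(np.float64(-148.90933254981726), np.float64(-148.52951709807093), np.float64(61.90711801894771), 97)
the job is handed in; nothing more can be done
None
```

The dial's red line is set to the yellow pointer within about 0.3° by my measurement, the key is back in its block, upright and fully home, and I handed the job in at about 22 s; the judge returned no verdict.

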